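# Set the stop of the soap tray in its catch

## Robot

A 7-joint arm with a two-finger parallel gripper is mounted at the origin on a cart in front of the work surface, level with it; the furniture and walls round the work are solid. World frame = base frame: x ahead of the robot, y to its left, z up, the work surface at z = 0. Lengths are in m, angles in degrees, forces in N, time in s.
With the tool pointing down it reaches from about 0.35 to 0.9 m from the base axis. Payload 8.1 kg.
Tool frame: the origin (TCP) lies at the very end of the fingers, on their centre line; the grasp point (between the pads) lies bot.hold_point_z behind it (bot.hold_point_z is the distance from the TCP to the grasp point, in m); z points along the fingers, y is the line along which they close (so a half turn about z gives the same grasp; the last joint's range is limited). The gripper opens to 85 mm and grips with 20 to 120 N. Pads are 22 mm wide; open, the fingers measure 114 mm over their backs; the gripper's body (76 mm by 85 mm) begins 54 mm behind the grasp point. The pads swing forward as they close: fully open they stand 13 mm farther back than shut.
Start: joints at [-78.071, 24.895, 1.432, 90.138, -0.665, 64.973, -4.303], TCP at [0.191, 0.595, 0.205] pointing down, gripper open.
Joint ranges: [-149.89, 149.89], [-25.12, 119.58], [-72.63, 75.52], [4.76, 147.25], [-75.54, 255.54], [6.69, 114.76], [-157.13, 157.13]. Speed limits (degrees/s): [127.2, 127.2, 172.46, 172.46, 180, 180, 180].

## Interface

Orientations are given as a 3x3 rotation matrix whose columns are the frame's x, y, z axes.
In Python, from station import bot, imaging, ticket gives the robot as it stands.
- The arm moves only by the tool step_arm, never from a script. Its argument "deltas" is a list of rows, each a list of 3 entries, a list of its own where there are three numbers: the shift along the tool's x, y, z in cm, then the turn about the tool's z in rad, then the opening, from 0 (shut) to 1 (fully open). In form: [[[tx, ty, tz], turn, hand], ...]. A call has exactly 8 rows; each row shifts and turns the commanded pose from where the row before left it, along the tool's axes as they then stand; what a row does not reach is not made up. A row lasts 1/10 s, in which the tool goes at most 50 mm and 8.59 degrees, less where a joint would pass 70% of its speed; a pose out of reach is approached as far as the arm can. A call is refused whole if a number of a shift passes 5 or a number of a turn 0.15, either way. A call with a gripper value outside its range is refused whole. The fingers move at their own pace and stop on an object; the grip force is fixed at half the most. Time passes only in rows, so rows that do not move let the fingers close, or fill a call up. It gives the time, the measured TCP pose, the force, the opening and the grip force at its end, in the units of the state.
- bot.state(): the state, without advancing time (a new reading comes with each control period).
- imaging.snapshot(name): name is "side" or "top" or "wrist"; returns (picture, depth): 420x560x3 uint8, red, green, blue; 420x560 float32, m along the optical axis (not along the pixel's ray), 0 where there is no reading.
- imaging.camera_params(name): a dict with "fx", "fy", "cx", "cy" (pixels), "extrinsics" (4x4, takes a point from camera to world coordinates); the wrist camera has in their place "T_tool_cam" (4x4, takes a point from camera to tool coordinates, whose origin is the TCP and whose axes are the flange's). Camera axes: x right, y up, looking along -z (the intrinsics and any distortion apply to the point x, -y, -z); pixel columns grow to the right and rows downward; lengths in m; the calibration is good to about 2 mm. A picture is of the moment at which its call begins: read the wrist's pose just before it. camera_params takes no time and is no camera call.
- ticket.hand_in(): hands the job in; it is judged then, once.
The state is a dict: "time_s": time; "joint_positions": joint angles; "joint_velocities": joint speeds; "effort": joint torques, N m; "position": TCP position; "ee_rot": TCP orientation; "wrist_force": force on the tool from outside, world axes, zero at the start; "ft_torque": the same for the moment, N m; "opening": finger opening in m; "grasp_force": force on a finger pad.
Only numpy, scipy, OpenCV 4.12 (cv2) and the standard library are available. Lean on these libraries where they do the work, as an engineer would, in place of code of your own. Each camera call takes 0.05 s, during which the arm holds its last target. There are 200 camera calls.

## Task

The display tray's sliding wooden stop stands open: push it along its rail towards the bars of soap until its spring plunger rides over the low hump of the brass catch on the rail and drops into the notch behind it; leave it resting there. Do not run it on over the high hump, do not pinch the stop or touch the knob of its plunger, and leave the soap, the bell and the candle tin where they are.

Things in the scene. Friction and masses are not known exactly. Their poses are not given: they have to be found in the camera images.
- tray: Dark wooden tray fixed to the table, 172 wide (x) x 400 long (y), floor 10 mm thick. Origin on the table under its middle; own +y runs along the rail from the open right end to the end wall (left, 45 mm high), +x away from the robot. Steel rail at own x = -82 mm, top 34 mm above the table, brass end posts 48 mm high; back wall 30 mm high.
- stop (a joint): Travel of the sliding stop along the tray's +y (m): 0 = far right, grows towards the soap, limit 0.27; stop's mid-plane at own y = -130 mm + travel in the tray. Starts 0 to 60 mm along. Slides with about 1 N of friction and some damping; stays where it is left, except that the plunger pulls it into the notch.
- stop_push (a point): Point to push, towards the tray's +y: middle of the flat near face (away from the soap) of the stop, 55 mm above the table. Axes as the tray. The stop is an upright wooden plate 16 mm thick (y), 122 mm wide (x), 13 to 79 mm above the table, with a brass bracket (24 mm along y, 58 to 68 mm high) reaching forward over the rail. 60 mm or more are free on its near side.
- stop_index (a point): Point of the stop straight below the plunger, at mid-thickness over the rail, 36 mm above the table; coincides with the origin of the catch when the plunger is in the notch.
- plunger (a joint): Lift of the stop's spring plunger (m): 0 = down (on the plain rail or in the notch), 0.005 on the low hump's crest, 0.008 on the high one's. A free-turning steel roller of 14 mm diameter under the bracket, pressed down with 5 N rising to 7 N.
- catch: Brass catch, 66 mm long, clamped over the rail, 20 to 70 mm from the tray's middle towards the soap. Origin in its notch, 36 mm above the table; axes as the tray. Low hump (5 mm) crests at own y = -11 mm, high hump (8 mm) at +13.5 mm. A push along +y takes 1 N on plain rail, about 6 N from y = -22 mm, then dips to 0 past the low crest as the stop jumps into the notch; the high hump needs about 10 N.
- knob: Brass knob on top of the plunger, 18 mm diameter, 73 to 89 mm above the table while the plunger is down. Origin on the roller's axis, 43 mm above the table.
- bar_0_mid (a point): Centre of a loose cream bar of soap, 51 x 75 x 25 mm, lying in the tray by the end wall, the front one.
- bar_1_mid (a point): Centre of a loose pink bar of soap, 51 x 75 x 25 mm, lying beside it, the back one.
- bell: Loose brass hand bell, 62 mm wide, 100 mm high, standing on the table behind the tray; origin at its foot.
- tin: Loose candle tin, 63 mm wide, 43 mm high, standing on the table behind the tray; origin at its foot.

How it is judged (in metres and radians):
At the end, for the whole second after the job is handed in: The stop is at rest with its plunger down (lift under 1.5 mm) in the notch of the catch, its index within 3 mm of the notch along the rail (y of stop_index in the frame of catch between -0.003 and 0.003 m and value of joint plunger below 0.0015 m and velocity of joint stop between -0.005 and 0.005 m/s); the robot touches nothing.
It fails at once if the stop is run on past the notch over the high hump (index more than 13 mm beyond the notch) (y of stop_index in the frame of catch above 0.013 m).
It fails at once if the stop is pinched: fingers press on its near and far sides at once ((contact force between the fingers and stop_c0 above 0.5 N or contact force between the fingers and stop_c1 above 0.5 N) and (contact force between the fingers and stop_c2 above 0.5 N or contact force between the fingers and stop_c3 above 0.5 N)).
It fails at once if the robot touches the knob of the plunger (contact force between any of the fingers, the arm and knob above 0.5 N).
It fails at once if a bar of soap is moved more than 12 mm or lifted (distance of any of bar_0_mid, bar_1_mid from where it was at the start of the episode above 0.012 m).
It fails at once if the bell or the candle tin is moved more than 15 mm (distance of any of bell, tin from where it was at the start of the episode above 0.015 m).
It also fails if it takes over 51 s, if anything falls off the work surface, if the arm or the gripper's body presses on something with over 40 N, if the wrist force passes 120 N, or if a joint passes its speed limit or range.

## Working session

There is one attempt and no reset: what is moved stays moved. The work goes in short steps, Python scripts to look and compute and a tool call to move; the robot and the scene stay as the last step left them, time stands still between calls to the robot, and variables do not carry over. Pictures are saved under pics/ and viewed, at most 10 in all, crops included, and the job is handed in when it is done.

Besides the shell and the picture viewer there is one more tool, called after "Emit:" by a JSON object that holds its "api" and its "payload". step_arm: Moves the arm, as the interface text tells. Its arguments: {"type":"object","properties":{"deltas":{"type":"array"}},"required":["deltas"]}

```bash
mkdir -p pics
python3 - <<'E'
from station import bot, imaging
import cv2, numpy as np
s=bot.state(); print(s['time_s'],s['position'],s['ee_rot'],bot.hold_point_z,s['opening'])
for n in ['side','top']:
    p,d=imaging.snapshot(n); cv2.imwrite(f'pics/{n}0.png',p[:,:,::-1]); np.savez(f'{n}0.npz',p=p,d=d)
    c=imaging.camera_params(n); print(n,c)
E
```

```text
0.0 [0.19103456 0.59452524 0.20371397] [[-9.52067639e-01  3.05887391e-01 -3.40417908e-04]
 [ 3.05887546e-01  9.52066414e-01 -1.53388712e-03]
 [-1.45096271e-04 -1.56449389e-03 -9.99998766e-01]] 0.0187 0.08551533704315607
side {'fx': 391.58284009848217, 'fy': 391.58284009848217, 'cx': 288.8054957380324, 'cy': 220.78820324647248, 'extrinsics': array([[-0.97647125,  0.11907648, -0.17979066,  0.40034832],
       [-0.2143773 , -0.6263731 ,  0.74946589,  0.6837211 ],
       [-0.02337227,  0.77037493,  0.63716262,  0.61316741],
       [ 0.        ,  0.        ,  0.        ,  1.        ]])}
top {'fx': 501.0497381639657, 'fy': 501.0497381639657, 'cx': 282.24217682463046, 'cy': 204.03343770896626, 'extrinsics': array([[ 0.01876409,  0.99850986, -0.05124429,  0.50144841],
       [-0.99979204,  0.01914827,  0.00701636,  0.05226546],
       [ 0.00798715,  0.05110198,  0.9986615 ,  1.04718   ],
       [ 0.        ,  0.        ,  0.        ,  1.        ]])}
```

View pics/side0.png

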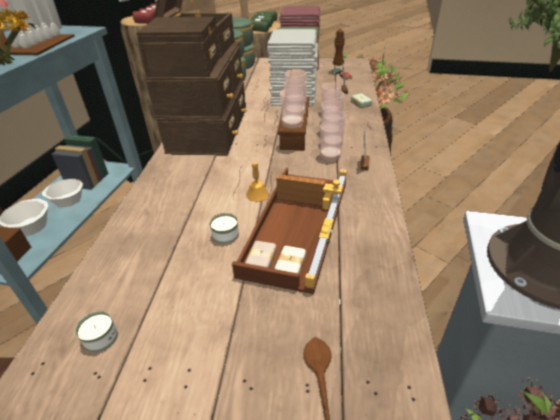

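View pics/top0.png

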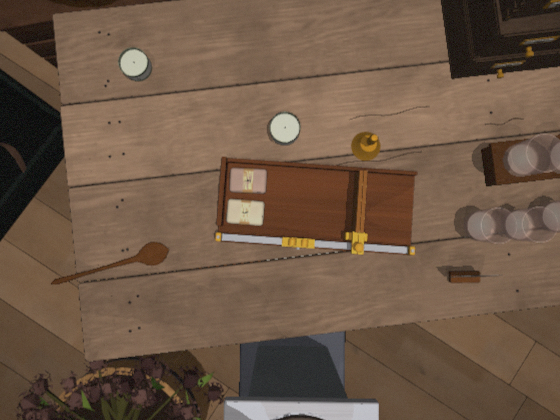

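The side view shows the tray with soap in its near end (260–290, 255), the stop around (307,190) and the knob near (327,200). In the top view the rail runs from (218,237) to (412,250), with the catch at (298,243), the stop plate at (360,205) and the knob at (358,242). The bell is at (367,146) and the tin at (285,128).

```bash
cat > h.py <<'E'
import numpy as np, cv2
from station import bot, imaging
def ray(n,uv,T=None,c=None):
    c=c or imaging.camera_params(n); E=c['extrinsics'] if T is None else T
    u,v=uv; d=E[:3,:3]@np.array([(u-c['cx'])/c['fx'],-(v-c['cy'])/c['fy'],-1.]); return E[:3,3],d
def onz(n,uv,z,**k):
    o,d=ray(n,uv,**k); return o+d*(z-o[2])/d[2]
def atd(n,uv,dep,**k):
    o,d=ray(n,uv,**k); return o+d*dep
def tri(r1,r2):
    A=[];b=[]
    for o,d in (r1,r2):
        d=d/np.linalg.norm(d); P=np.eye(3)-np.outer(d,d); A.append(P); b.append(P@o)
    x=np.linalg.lstsq(np.vstack(A),np.hstack(b),rcond=None)[0]
    return x,[np.linalg.norm(a@x-bb) for a,bb in zip(A,b)]
E
python3 - <<'E'
from h import *
np.set_printoptions(precision=4,suppress=True)
for n,roi in (('top',(205,150,430,262)),('side',(225,160,355,295))):
    z=np.load(n+'0.npz');p,d=z['p'],z['d']
    hsv=cv2.cvtColor(p,cv2.COLOR_RGB2HSV)
    m=cv2.inRange(hsv,(17,130,110),(30,255,255)); k=np.zeros_like(m);x0,y0,x1,y1=roi;k[y0:y1,x0:x1]=255;m&=k
    N,l,st,ce=cv2.connectedComponentsWithStats(m)
    for i in range(1,N):
        if st[i,4]>8:
            dd=d[l==i]; dd=np.median(dd[dd>0]) if (dd>0).any() else 0
            print(n,st[i],ce[i],atd(n,ce[i],dd),onz(n,ce[i],.042))
    x0,y0,x1,y1=roi; c=cv2.resize(p[y0:y1,x0:x1,::-1],None,fx=3.5 if n=='top' else 4,fy=3.5 if n=='top' else 4,interpolation=cv2.INTER_CUBIC); cv2.imwrite(f'pics/{n}c.png',c)
E
```

```text
top [352 150  28  11 214] [365.3178 153.8832] [ 0.6616 -0.125   0.0176] [ 0.6578 -0.1208  0.042 ]
top [345 231  23  24 359] [356.7187 241.2256] [ 0.4818 -0.1013  0.0682] [ 0.4813 -0.1054  0.042 ]
top [215 232   6  10  40] [217.725 236.225] [0.4862 0.1723 0.0478] [0.4861 0.173  0.042 ]
top [281 237  34  12 325] [297.8769 242.2462] [0.4769 0.0123 0.0369] [0.4771 0.0125 0.042 ]
top [409 246   7   9  38] [411.5526 249.9474] [ 0.4661 -0.2144  0.0465] [ 0.4659 -0.2156  0.042 ]
side [247 162  22  40 415] [256.7325 187.8265] [ 0.6753 -0.1158  0.032 ] [ 0.6705 -0.102   0.042 ]
side [340 170   7   5  27] [342.6296 172.2593] [ 0.4633 -0.2098  0.0447] [ 0.4636 -0.2141  0.042 ]
side [322 179  21  31 305] [329.8066 192.4197] [ 0.4823 -0.0939  0.0577] [ 0.4847 -0.1159  0.042 ]
side [319 218  15  21 177] [326.113  228.2316] [0.4745 0.0184 0.0391] [0.4741 0.0218 0.042 ]
side [305 273  10  15 101] [309.4257 280.802 ] [0.4841 0.1782 0.038 ] [0.4835 0.1818 0.042 ]
```

View pics/topc.png

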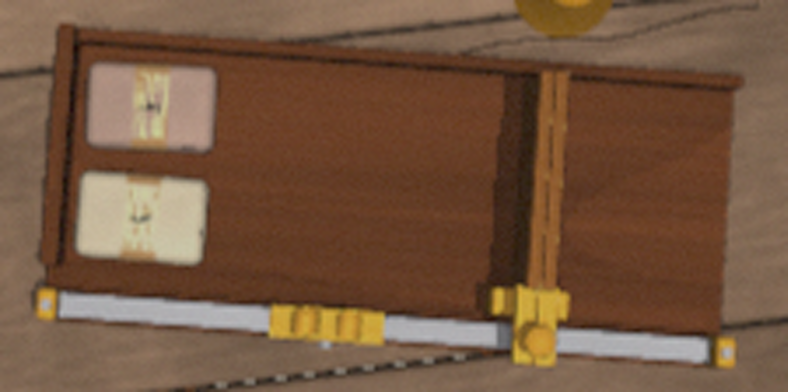

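View pics/sidec.png

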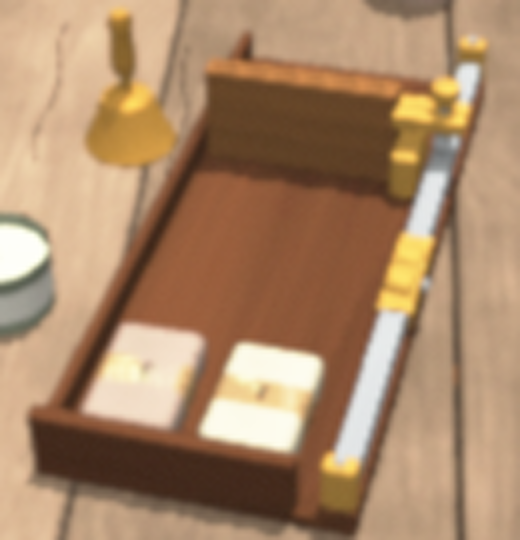

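The top crop shows the plate's top edge running from (555,75) to (543,290), the knob at (537,340) and the catch between x=271 and 384, with humps near 305 (high) and 350 (low). In the side crop the knob is at (446,90), the catch at (405,272) and the soap at the lower left.

Run:
```python
from h import *
np.set_printoptions(precision=4,suppress=True)
T=lambda x,y:(205+(x+.5)/3.5-.5,150+(y+.5)/3.5-.5)
S=lambda x,y:(225+(x+.5)/4-.5,160+(y+.5)/4-.5)
pa=onz('top',(217.7,236.2),.048);pb=onz('top',(411.55,249.95),.048)
ya=(pa-pb);L=np.linalg.norm(ya);ya/=L;xa=np.array([ya[1],-ya[0],0]);mid=(pa+pb)/2
O=mid+.082*xa;O[2]=0
print('L',L,'ya',ya,'yaw',np.degrees(np.arctan2(-ya[0],ya[1])),'tray origin',O)
loc=lambda p:np.array([(p-O)@xa,(p-O)@ya,p[2]])
print('knob 2view',[loc(v) if i==0 else v for i,v in enumerate(tri(ray('top',T(537,339)),ray('side',S(446,90))))])
print('catch 2view',[loc(v) if i==0 else v for i,v in enumerate(tri(ray('top',(297.9,242.2)),ray('side',(326.1,228.2))))])
print('knob onz .089',loc(onz('top',T(537,340),.089)))
for q in ((541,75),(568,75),(530,285),(557,285)): print('plate top',loc(onz('top',T(*q),.079)))
for q in ((207,66),(392,92)): print('plate side',loc(onz('side',S(*q),.079)))
for q,z in ((271,.038),(384,.038),(305,.044),(350,.041)): print('catch',q,loc(onz('top',T(q,325),z)))
d=np.load('top0.npz')['d']
u=(361,205);print('plate depth pt',[loc(atd('top',(x,205),d[205,x])) for x in range(354,368)])
print('bell',loc(onz('top',(368,140),.09)),'tin',loc(onz('top',(285,128),.043)))
z=.055; t=O+z*0; print('push world if y=stop', O)
```

```text
L 0.3868405795374415 ya [0.052  0.9986 0.    ] yaw -2.9821378165873162 tray origin [ 0.5581 -0.0251  0.    ]
knob 2view [array([-0.0832, -0.0811,  0.084 ]), [np.float64(0.0013690942820233692), np.float64(0.0013690942820236101)]]
catch 2view [array([-0.0838,  0.0327,  0.0335]), [np.float64(0.0008426055910332254), np.float64(0.0008426055910337921)]]
knob onz .089 [-0.0823 -0.08    0.089 ]
plate top [ 0.0641 -0.0746  0.079 ]
plate top [ 0.0651 -0.0896  0.079 ]
plate top [-0.0526 -0.0759  0.079 ]
plate top [-0.0516 -0.0908  0.079 ]
plate side [ 0.0651 -0.0807  0.079 ]
plate side [-0.0523 -0.0791  0.079 ]
catch 271 [-0.0857  0.0648  0.038 ]
catch 384 [-0.0811  0.      0.038 ]
catch 305 [-0.0842  0.0455  0.044 ]
catch 350 [-0.0824  0.0197  0.041 ]
plate depth pt [array([-0.0002, -0.0744,  0.0402]), array([-0.0006, -0.0752,  0.0482]), array([-0.0013, -0.0751,  0.0625]), array([-0.0022, -0.0744,  0.0794]), array([-0.002 , -0.0765,  0.0789]), array([-0.0019, -0.0784,  0.079 ]), array([-0.0017, -0.0805,  0.0778]), array([-0.0017, -0.0819,  0.081 ]), array([-0.0014, -0.0842,  0.0787]), array([-0.0014, -0.0859,  0.0801]), array([-0.0011, -0.0883,  0.0773]), array([-0.0012, -0.0895,  0.0815]), array([ 0.0031, -0.1032,  0.0132]), array([ 0.0034, -0.1056,  0.0112])]
bell [ 0.1239 -0.0861  0.09  ] tin [0.1453 0.0753 0.043 ]
push world if y=stop [ 0.5581 -0.0251  0.    ]
```

Emit:
{"api": "step_arm", "payload": {"deltas": [[[0,0,0],-0.13,0],[[0,0,0],-0.13,0],[[-1,-1.8,0],0,0],[[-2,-3.6,0],0,0],[[-2,-3.6,0],0,0],[[-2,-3.6,0],0,0],[[-2,-3.6,0],0,0],[[-2,-3.6,0],0,0]]}}

```text
time_s: 0.9
position: [0.2914, 0.3899, 0.2043]
ee_rot: [[-0.999, 0.051, -0.0], [0.051, 0.999, -0.0], [0.0, -0.0, -1.0]]
wrist_force: [1.3, 0.4, 0.7]
opening: -0.0002
grasp_force: 0.0
```

Emit:
{"api": "step_arm", "payload": {"deltas": [[[-1.9,-3.4,0],0,0],[[-1.9,-3.4,0],0,0],[[-1.9,-3.4,0],0,0],[[-1.9,-3.4,0],0,0],[[-1.9,-3.4,0],0,0],[[-1.9,-3.4,0],0,0],[[-1.9,-3.4,0],0,0],[[-1.9,-3.4,0],0,0]]}}

```text
time_s: 1.7
position: [0.4292, 0.1107, 0.2045]
ee_rot: [[-0.999, 0.051, -0.0], [0.051, 0.999, 0.0], [0.0, 0.0, -1.0]]
wrist_force: [1.4, 0.8, 0.3]
opening: -0.0002
grasp_force: 0.0
```

Emit:
{"api": "step_arm", "payload": {"deltas": [[[-1.9,-3.4,0],0,0],[[-1.9,-3.4,0],0,0],[[-1.9,-3.4,0],0,0],[[-1.9,-3.4,0],0,0],[[-1.9,-3.4,0],0,0],[[-1.9,-3.4,0],0,0],[[-1.9,-3.4,0],0,0],[[-0.9,-2.5,0],0,0]]}}

```text
time_s: 2.5
position: [0.5581, -0.1601, 0.2041]
ee_rot: [[-0.999, 0.052, -0.0], [0.052, 0.999, -0.001], [0.0, -0.001, -1.0]]
wrist_force: [-0.5, -0.4, 0.2]
opening: -0.0003
grasp_force: 0.0
```

Emit:
{"api": "step_arm", "payload": {"deltas": [[[0,0,2],0,0],[[0,0,3],0,0],[[0,0,3],0,0],[[0,0,1.5],0,0],[[0,0,0.5],0,0],[[0,0,0],0,0],[[0,0,0],0,0],[[0,0,0],0,0]]}}

```text
time_s: 3.3
position: [0.5581, -0.1577, 0.1056]
ee_rot: [[-0.999, 0.051, 0.002], [0.051, 0.999, -0.0], [-0.002, -0.0, -1.0]]
wrist_force: [0.3, -0.3, 0.0]
opening: 0.0004
grasp_force: 0.0
```

Run:
```python
from h import *
p,d=imaging.snapshot('side'); q,_=imaging.snapshot('top')
a=cv2.resize(p[110:300,200:400,::-1],None,fx=2,fy=2);b=cv2.resize(q[110:300,250:450,::-1],None,fx=2,fy=2)
cv2.imwrite('pics/a1.png',np.hstack([a,b])); print(bot.state()['position'])
```

```text
[ 0.5579295  -0.15763383  0.10538049]
```

View pics/a1.png

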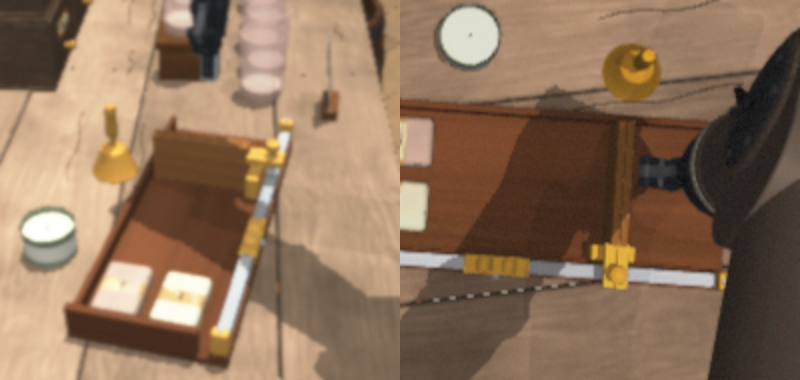

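The side crop shows the closed gripper behind the stop, at about (207,70). In the top crop the fingers are at (640–690,170), just right of the plate at (625,170), and their linkage reaches out towards it along tool y. I'll turn the tool 90° so the finger flanks do the pushing.

Emit:
{"api": "step_arm", "payload": {"deltas": [[[0,0,0],0.14,0],[[0,0,0],0.14,0],[[0,0,0],0.14,0],[[0,0,0],0.14,0],[[0,0,0],0.14,0],[[0,0,0],0.14,0],[[0,0,0],0.14,0],[[0,0,0],0.14,0]]}}

```text
time_s: 4.2
position: [0.5577, -0.1574, 0.1051]
ee_rot: [[-0.384, 0.923, 0.001], [0.923, 0.384, 0.0], [-0.0, 0.001, -1.0]]
wrist_force: [0.0, -0.4, -1.1]
opening: 0.0001
grasp_force: 0.0
```

Emit:
{"api": "step_arm", "payload": {"deltas": [[[0,0,0],0.14,0],[[0,0,0],0.14,0],[[0,0,0],0.14,0],[[0,0,0],0.03,0],[[0,0,0],0,0],[[0,0,0],0,0],[[0,0,0],0,0],[[0,0,0],0,0]]}}

```text
time_s: 5.0
position: [0.5574, -0.1576, 0.1046]
ee_rot: [[0.049, 0.999, 0.0], [0.999, -0.049, 0.0], [0.0, 0.0, -1.0]]
wrist_force: [0.3, 0.8, -0.3]
opening: 0.0
grasp_force: 0.0
```

Run:
```python
from h import *
np.set_printoptions(precision=4,suppress=True)
s=bot.state();q,d=imaging.snapshot('top'); print(s['position'],s['ee_rot'],s['joint_positions'])
b=cv2.resize(q[140:280,300:460,::-1],None,fx=4,fy=4);cv2.imwrite('pics/a2.png',b)
O=np.array([.5581,-.0251,0]);ya=np.array([.052,.9986,0]);xa=np.array([.9986,-.052,0])
for v in (188,192,195,198,202):
  P=[atd('top',(u,v),d[v,u]) for u in range(358,385,1)]
  print(v,[tuple(np.round([(p-O)@ya*1000,p[2]*1000]).astype(int)) for p in P])
```

```text
[ 0.5574 -0.1576  0.1046] [[ 0.0489  0.9988  0.0003]
 [ 0.9988 -0.0489  0.0003]
 [ 0.0003  0.0002 -1.    ]] [-21.1486  32.6387  46.9199 106.0428 -29.1352  54.0709  36.157 ]
188 [(np.int64(-74), np.int64(79)), (np.int64(-76), np.int64(80)), (np.int64(-78), np.int64(78)), (np.int64(-80), np.int64(80)), (np.int64(-83), np.int64(76)), (np.int64(-84), np.int64(80)), (np.int64(-86), np.int64(78)), (np.int64(-88), np.int64(81)), (np.int64(-90), np.int64(80)), (np.int64(-104), np.int64(8)), (np.int64(-106), np.int64(9)), (np.int64(-108), np.int64(11)), (np.int64(-109), np.int64(15)), (np.int64(-112), np.int64(8)), (np.int64(-113), np.int64(14)), (np.int64(-116), np.int64(11)), (np.int64(-118), np.int64(10)), (np.int64(-121), np.int64(6)), (np.int64(-123), np.int64(8)), (np.int64(-125), np.int64(8)), (np.int64(-126), np.int64(10)), (np.int64(-128), np.int64(11)), (np.int64(-130), np.int64(12)), (np.int64(-132), np.int64(11)), (np.int64(-135), np.int64(10)), (np.int64(-136), np.int64(12)), (np.int64(-139), np.int64(10))]
192 [(np.int64(-75), np.int64(80)), (np.int64(-76), np.int64(83)), (np.in
[... 2648 characters left out ...]
, (np.int64(-85), np.int64(82)), (np.int64(-88), np.int64(79)), (np.int64(-89), np.int64(80)), (np.int64(-103), np.int64(10)), (np.int64(-105), np.int64(15)), (np.int64(-107), np.int64(12)), (np.int64(-109), np.int64(13)), (np.int64(-111), np.int64(13)), (np.int64(-114), np.int64(10)), (np.int64(-116), np.int64(10)), (np.int64(-118), np.int64(11)), (np.int64(-119), np.int64(13)), (np.int64(-122), np.int64(12)), (np.int64(-124), np.int64(11)), (np.int64(-126), np.int64(12)), (np.int64(-128), np.int64(11)), (np.int64(-130), np.int64(11)), (np.int64(-132), np.int64(12)), (np.int64(-135), np.int64(9)), (np.int64(-136), np.int64(13)), (np.int64(-139), np.int64(9)), (np.int64(-141), np.int64(10))]
```

View pics/a2.png

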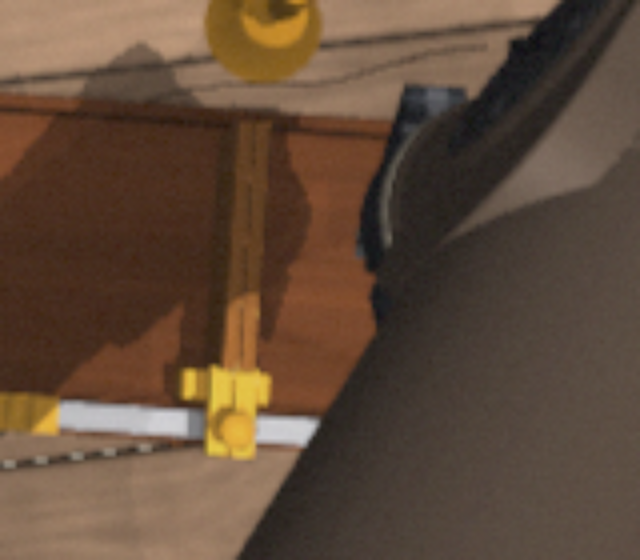

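The top crop confirms the linkage now lies along x. The plate's near face is at tray y = -90 mm (depth), the finger flank at about -119 mm, and the bell is clear. Next I lower the tool.

Emit:
{"api": "step_arm", "payload": {"deltas": [[[0,0,1.5],0,0],[[0,0,2],0,0],[[0,0,1.5],0,0],[[0,0,0.5],0,0],[[0,0,0],0,0],[[1,0,0],0,0],[[0.7,0,0],0,0],[[0.3,0,0],0,0]]}}

```text
time_s: 5.85
position: [0.559, -0.1359, 0.0499]
ee_rot: [[0.048, 0.999, 0.001], [0.999, -0.048, 0.001], [0.001, 0.001, -1.0]]
wrist_force: [0.1, 0.1, 0.5]
opening: 0.0001
grasp_force: 0.0
```

Emit:
{"api": "step_arm", "payload": {"deltas": [[[0.2,0,0],0,0],[[0.2,0,0],0,0],[[0.2,0,0],0,0],[[0.2,0,0],0,0],[[0.2,0,0],0,0],[[0.2,0,0],0,0],[[0.2,0,0],0,0],[[0.2,0,0],0,0]]}}

```text
time_s: 6.65
position: [0.5592, -0.1218, 0.0495]
ee_rot: [[0.05, 0.999, 0.0], [0.999, -0.05, -0.0], [-0.0, 0.0, -1.0]]
wrist_force: [0.2, -0.6, 0.9]
opening: 0.0003
grasp_force: 0.5
```

Emit:
{"api": "step_arm", "payload": {"deltas": [[[0.5,0,0],0,0],[[0.5,0,0],0,0],[[0.5,0,0],0,0],[[0.5,0,0],0,0],[[0.5,0,0],0,0],[[0.5,0,0],0,0],[[0.5,0,0],0,0],[[0.5,0,0],0,0]]}}

```text
time_s: 7.45
position: [0.5613, -0.0812, 0.0495]
ee_rot: [[0.05, 0.999, 0.0], [0.999, -0.05, -0.0], [-0.0, 0.0, -1.0]]
wrist_force: [0.8, -1.2, 0.9]
opening: 0.0002
grasp_force: 0.8
```

Emit:
{"api": "step_arm", "payload": {"deltas": [[[0.5,0,0],0,0],[[0.4,0,0],0,0],[[0.4,0,0],0,0],[[0.3,0,0],0,0],[[0.3,0,0],0,0],[[0.2,0,0],0,0],[[0.1,0,0],0,0],[[0,0,0],0,0]]}}

```text
time_s: 8.25
position: [0.5623, -0.0594, 0.0495]
ee_rot: [[0.05, 0.999, -0.0], [0.999, -0.05, 0.0], [0.0, -0.0, -1.0]]
wrist_force: [1.1, -1.2, 0.9]
opening: -0.0001
grasp_force: 0.4
```

```bash
cat > look.py <<'E'
from h import *
import sys
np.set_printoptions(precision=4,suppress=True)
O=np.array([.5581,-.0251,0]);ya=np.array([.052,.9986,0]);xa=np.array([.9986,-.052,0])
s=bot.state();t=s['position'];print('tcp tray',(t-O)@xa,(t-O)@ya,t[2],s['wrist_force'],s['time_s'])
f=sys.argv[1];q,d=imaging.snapshot('top');r,e=imaging.snapshot('side')
np.savez('last.npz',q=q,d=d,r=r,e=e)
for n,p,roi in (('top',q,(205,215,430,262)),('side',r,(300,160,355,295))):
    m=cv2.inRange(cv2.cvtColor(p,cv2.COLOR_RGB2HSV),(17,130,110),(30,255,255)); k=np.zeros_like(m);x0,y0,x1,y1=roi;k[y0:y1,x0:x1]=255;m&=k
    N,l,st,ce=cv2.connectedComponentsWithStats(m)
    for i in range(1,N):
        if st[i,4]>20: w=onz(n,ce[i],.068);print(n,st[i],'tray y at z=.068',round((w-O)@ya,4))
a=cv2.resize(r[150:300,220:370,::-1],None,fx=2.6,fy=2.6);b=cv2.resize(q[150:300,250:400,::-1],None,fx=2.6,fy=2.6)
cv2.imwrite('pics/'+f,np.hstack([a,b]))
E
python3 look.py a3.png
```

```text
tcp tray 0.0059671721697181854 -0.03406777194210318 0.049495991959013816 [ 1.0542 -1.1827  0.9083] 8.25
top [215 233   6   8  32] tray y at z=.068 0.1908
top [281 237   8  10  49] tray y at z=.068 0.061
top [409 246   7   9  42] tray y at z=.068 -0.1878
side [340 170   7   5  25] tray y at z=.068 -0.1523
side [316 195  22  45 520] tray y at z=.068 0.0303
side [305 273  10  15 115] tray y at z=.068 0.2258
```

View pics/a3.png

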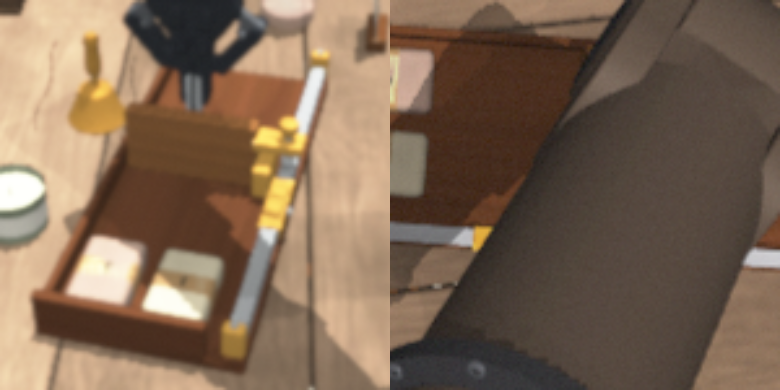

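The side crop shows the stop pushed up to the catch, with the knob at (289,127), the catch at (275,203) and the fingers behind the plate at (195,90). The arm hides the stop in the top view.

Run:
```python
from h import *
O=np.array([.5581,-.0251,0]);ya=np.array([.052,.9986,0]);xa=np.array([.9986,-.052,0])
S=lambda x,y:(220+(x+.5)/2.6-.5,150+(y+.5)/2.6-.5)
# plate top, soap-side edge and knob in the side view (same features as at first: edge row bias checked there)
for q,z in (((127,108),.079),((250,125),.079),((289,124),.084)):
    w=onz('side',S(*q),z);print(q,(w-O)@xa,(w-O)@ya)
```

```text
(127, 108) 0.0643135053240111 -0.014170193739277205
(250, 125) -0.04961738274425807 -0.01479513583296612
(289, 124) -0.08378905319484885 -0.017528661631198292
```

Emit:
{"api": "step_arm", "payload": {"deltas": [[[0.1,0,0],0,0],[[0.1,0,0],0,0],[[0.1,0,0],0,0],[[0.1,0,0],0,0],[[0.1,0,0],0,0],[[0.1,0,0],0,0],[[0.1,0,0],0,0],[[0.1,0,0],0,0]]}}

```text
time_s: 9.15
position: [0.5626, -0.0516, 0.0495]
ee_rot: [[0.05, 0.999, -0.0], [0.999, -0.05, 0.0], [0.0, -0.0, -1.0]]
wrist_force: [-0.0, -0.6, 0.7]
opening: -0.0002
grasp_force: 0.5
```

Emit:
{"api": "step_arm", "payload": {"deltas": [[[0.2,0,0],0,0],[[0.2,0,0],0,0],[[0.2,0,0],0,0],[[0.2,0,0],0,0],[[0.2,0,0],0,0],[[0.2,0,0],0,0],[[0.1,0,0],0,0],[[0.1,0,0],0,0]]}}

```text
time_s: 9.95
position: [0.5634, -0.0376, 0.0495]
ee_rot: [[0.05, 0.999, 0.0], [0.999, -0.05, 0.0], [0.0, 0.0, -1.0]]
wrist_force: [-0.3, -0.6, -0.4]
opening: -0.0001
grasp_force: 0.5
```

Emit:
{"api": "step_arm", "payload": {"deltas": [[[0.1,0,0],0,0],[[0.1,0,0],0,0],[[0.1,0,0],0,0],[[0.1,0,0],0,0],[[0.1,0,0],0,0],[[0.1,0,0],0,0],[[0,0,0],0,0],[[0,0,0],0,0]]}}

```text
time_s: 10.75
position: [0.5637, -0.0326, 0.0496]
ee_rot: [[0.051, 0.999, 0.0], [0.999, -0.051, -0.001], [-0.001, 0.0, -1.0]]
wrist_force: [-0.9, -5.3, 1.2]
opening: 0.0
grasp_force: 2.2
```

Emit:
{"api": "step_arm", "payload": {"deltas": [[[0.1,0,0],0,0],[[0.1,0,0],0,0],[[0.1,0,0],0,0],[[0.1,0,0],0,0],[[0.1,0,0],0,0],[[0.1,0,0],0,0],[[0,0,0],0,0],[[0,0,0],0,0]]}}

```text
time_s: 11.55
position: [0.5641, -0.0254, 0.0496]
ee_rot: [[0.05, 0.999, 0.0], [0.999, -0.05, 0.0], [0.0, 0.0, -1.0]]
wrist_force: [-1.4, -3.3, 2.1]
opening: -0.0003
grasp_force: 1.9
```

Emit:
{"api": "step_arm", "payload": {"deltas": [[[0.1,0,0],0,0],[[0.1,0,0],0,0],[[0,0,0],0,0],[[0,0,0],0,0],[[0,0,0],0,0],[[0,0,0],0,0],[[0,0,0],0,0],[[0,0,0],0,0]]}}

```text
time_s: 12.35
position: [0.564, -0.0235, 0.0494]
ee_rot: [[0.05, 0.999, -0.0], [0.999, -0.05, 0.0], [0.0, -0.0, -1.0]]
wrist_force: [0.2, -0.5, 1.8]
opening: -0.0002
grasp_force: 0.6
```

```bash
python3 look.py a4.png
python3 - <<'E'
import numpy as np,cv2
r=np.load('last.npz')['r'];cv2.imwrite('pics/a5.png',cv2.resize(r[170:260,270:370,::-1],None,fx=6,fy=6,interpolation=cv2.INTER_CUBIC))
E
```

```text
tcp tray 0.005857819522027884 0.001891920726410181 0.04941827060333319 [ 0.2395 -0.5228  1.7775] 12.35
top [215 232   6  10  35] tray y at z=.068 0.1907
top [409 246   7   9  42] tray y at z=.068 -0.1878
side [340 171   7   4  24] tray y at z=.068 -0.1519
side [313 203  22  37 525] tray y at z=.068 0.0511
side [305 273  10  15 114] tray y at z=.068 0.2257
```

View pics/a5.png

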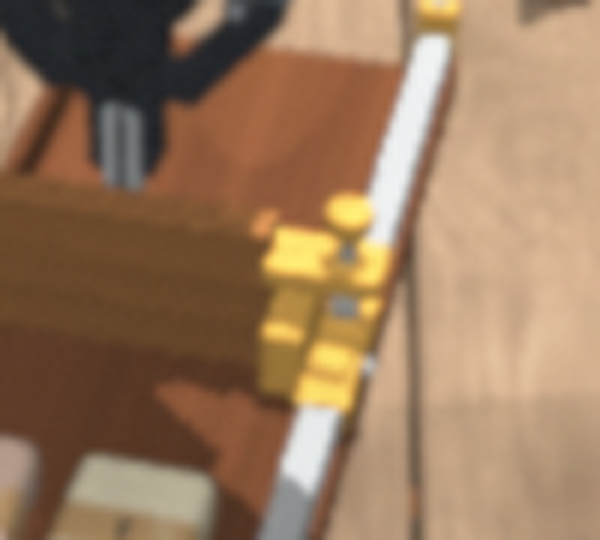

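The side crop shows the knob at (350,215) raised, with its stem visible above the bracket. The roller is still around the low crest, so I'll push a few mm more.

Emit:
{"api": "step_arm", "payload": {"deltas": [[[0.1,0,0],0,0],[[0.1,0,0],0,0],[[0.1,0,0],0,0],[[0,0,0],0,0],[[0,0,0],0,0],[[0,0,0],0,0],[[0,0,0],0,0],[[0,0,0],0,0]]}}

```text
time_s: 13.25
position: [0.5642, -0.0206, 0.0495]
ee_rot: [[0.05, 0.999, -0.0], [0.999, -0.05, 0.0], [0.0, -0.0, -1.0]]
wrist_force: [-1.2, -0.6, 0.0]
opening: 0.0001
grasp_force: 0.0
```

```bash
python3 look.py a6.png
python3 - <<'E'
import numpy as np,cv2
r=np.load('last.npz')['r'];cv2.imwrite('pics/a7.png',cv2.resize(r[170:260,270:370,::-1],None,fx=6,fy=6,interpolation=cv2.INTER_CUBIC))
E
```

```text
tcp tray 0.005845999742151967 0.004760669712208179 0.04949674648647121 [-1.2334 -0.5801  0.0253] 13.25
top [215 232   6  10  35] tray y at z=.068 0.1907
top [409 246   7   9  41] tray y at z=.068 -0.1877
side [340 171   7   4  24] tray y at z=.068 -0.1519
side [313 204  22  35 513] tray y at z=.068 0.0533
side [305 273  10  15 114] tray y at z=.068 0.2257
```

View pics/a7.png

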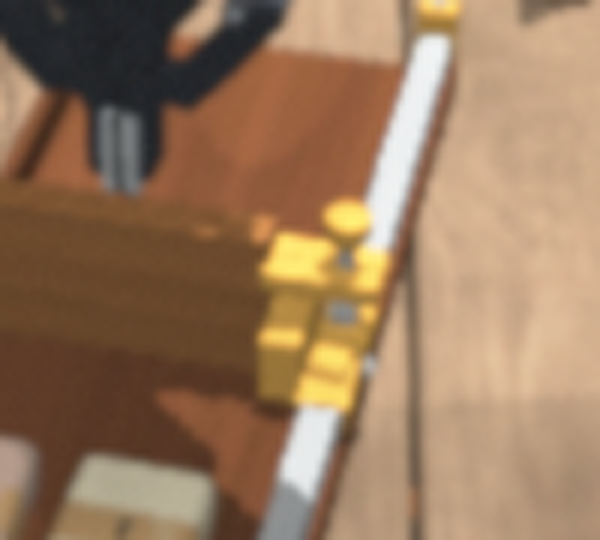

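The knob, at (347,218), has moved on slightly and sits a little lower, and the pad force is 0. The stop is sliding off the crest, so I hold still and re-measure.

Emit:
{"api": "step_arm", "payload": {"deltas": [[[0,0,0],0,0],[[0,0,0],0,0],[[0,0,0],0,0],[[0,0,0],0,0],[[0,0,0],0,0],[[0,0,0],0,0],[[0,0,0],0,0],[[0,0,0],0,0]]}}

```text
time_s: 14.15
position: [0.5642, -0.0207, 0.0495]
ee_rot: [[0.05, 0.999, 0.0], [0.999, -0.05, 0.0], [0.0, 0.0, -1.0]]
wrist_force: [0.1, 0.4, -0.9]
opening: 0.0
grasp_force: 0.0
```

```bash
cp last.npz prev.npz; python3 look.py a8.png
python3 - <<'E'
import numpy as np,cv2
r=np.load('last.npz')['r'];p=np.load('prev.npz')['r']
f=lambda i:cv2.cvtColor(i[195:240,310:340],cv2.COLOR_RGB2GRAY).astype(np.float32)
# knob patch and bracket patch image shift between the two pictures
for name,(y0,y1,x0,x1) in {'knob':(202,211,323,333),'bracket':(209,217,312,322),'plate':(196,212,270,311)}.items():
    t=cv2.cvtColor(p[y0:y1,x0:x1],cv2.COLOR_RGB2GRAY);s=cv2.cvtColor(r[y0-6:y1+14,x0-6:x1+6],cv2.COLOR_RGB2GRAY)
    m=cv2.matchTemplate(s,t,cv2.TM_CCOEFF_NORMED);_,v,_,l=cv2.minMaxLoc(m);print(name,l[0]-6,l[1]-6,round(v,2))
E
```

```text
tcp tray 0.005894996551941434 0.004690802667810931 0.049529586609625115 [ 0.061   0.3639 -0.9287] 14.15
top [215 232   6  10  34] tray y at z=.068 0.1906
top [409 246   7   9  40] tray y at z=.068 -0.1875
side [340 171   7   4  23] tray y at z=.068 -0.1516
side [313 204  22  35 511] tray y at z=.068 0.0534
side [305 273  10  15 114] tray y at z=.068 0.2257
knob 0 0 1.0
bracket 0 0 1.0
plate 0 0 1.0
```

Emit:
{"api": "step_arm", "payload": {"deltas": [[[0.1,0,0],0,0],[[0.1,0,0],0,0],[[0,0,0],0,0],[[0,0,0],0,0],[[0,0,0],0,0],[[0,0,0],0,0],[[0,0,0],0,0],[[0,0,0],0,0]]}}

```text
time_s: 15.05
position: [0.5643, -0.0187, 0.0495]
ee_rot: [[0.05, 0.999, 0.0], [0.999, -0.05, 0.0], [0.0, 0.0, -1.0]]
wrist_force: [-0.6, 0.7, -0.1]
opening: -0.0003
grasp_force: 0.0
```

```bash
python3 look.py a9.png
cat > cmp.py <<'E'
import numpy as np,cv2
r=np.load('last.npz')['r'];p=np.load('prev.npz')['r']
for name,(y0,y1,x0,x1) in {'knob':(202,211,323,333),'bracket':(209,217,312,322),'plate':(196,212,270,311)}.items():
    t,s=[cv2.resize(cv2.cvtColor(i,cv2.COLOR_RGB2GRAY),None,fx=5,fy=5,interpolation=cv2.INTER_CUBIC) for i in (p[y0:y1,x0:x1],r[y0-6:y1+14,x0-6:x1+6])]
    m=cv2.matchTemplate(s,t,cv2.TM_CCOEFF_NORMED);_,v,_,l=cv2.minMaxLoc(m);print(name,l[0]/5-6,l[1]/5-6,round(v,2))
E
python3 cmp.py
```

```text
tcp tray 0.005899263794183646 0.0066980715129360355 0.04952652669166371 [-0.5509  0.6671 -0.0782] 15.05
top [215 232   6  10  34] tray y at z=.068 0.1908
top [409 246   7   9  41] tray y at z=.068 -0.1877
side [340 171   7   4  24] tray y at z=.068 -0.1519
side [312 208  22  32 487] tray y at z=.068 0.06
side [305 273  10  15 114] tray y at z=.068 0.2255
knob -0.7999999999999998 3.8000000000000007 0.95
bracket -1.0 2.4000000000000004 0.99
plate -0.7999999999999998 1.7999999999999998 0.81
```

The stop jumped: the bracket moved about 2.4 px along the rail, and the knob dropped a further 1.4 px with no contact force. I'll back off and check.

Emit:
{"api": "step_arm", "payload": {"deltas": [[[-0.5,0,0],0,0],[[-1,0,0],0,0],[[-1.5,0,0],0,0],[[-1,0,0],0,0],[[0,0,0],0,0],[[0,0,-2],0,0],[[0,0,-4],0,0],[[0,0,-4],0,0]]}}

```text
time_s: 15.95
position: [0.5616, -0.0587, 0.1502]
ee_rot: [[0.051, 0.999, -0.002], [0.999, -0.051, -0.0], [-0.0, -0.002, -1.0]]
wrist_force: [1.9, 0.7, 0.5]
opening: -0.0
grasp_force: 0.0
```

Emit:
{"api": "step_arm", "payload": {"deltas": [[[-3,0,-2],0,0],[[-4,0,0],0,0],[[-4,0,0],0,0],[[-4,0,0],0,0],[[-3,0,0],0,0],[[-2,0,0],0,0],[[0,0,0],0,0],[[0,0,0],0,0]]}}

```text
time_s: 16.75
position: [0.5522, -0.2583, 0.1693]
ee_rot: [[0.051, 0.999, -0.0], [0.999, -0.051, 0.001], [0.001, -0.0, -1.0]]
wrist_force: [1.0, -0.6, -0.1]
opening: -0.0
grasp_force: 0.0
```

```bash
python3 look.py b1.png; python3 cmp.py
python3 - <<'E'
from h import *
z=np.load('last.npz');q,d,r=z['q'],z['d'],z['r']
O=np.array([.5581,-.0251,0]);ya=np.array([.052,.9986,0])
P=[atd('top',(u,200),d[200,u]) for u in range(285,320)]
print([tuple(int(v) for v in np.round([(p-O)@ya*1000,p[2]*1000])) for p in P if p[2]>.06])
a=cv2.resize(r[180:260,280:360,::-1],None,fx=4.9,fy=4.9,interpolation=cv2.INTER_CUBIC);b=cv2.resize(q[190:270,260:340,::-1],None,fx=4.9,fy=4.9,interpolation=cv2.INTER_CUBIC)
cv2.imwrite('pics/b2.png',np.hstack([a,b]))
E
```

```text
tcp tray 0.0062106283776499314 -0.2331719636458446 0.1692946223758174 [ 1.0096 -0.5823 -0.1216] 16.75
top [282 227  33  24 505] tray y at z=.068 0.0341
top [215 232   6  10  41] tray y at z=.068 0.1912
top [409 246   7   9  41] tray y at z=.068 -0.188
side [340 170   7   5  25] tray y at z=.068 -0.1523
side [312 208  22  32 483] tray y at z=.068 0.0601
side [305 273  10  15 100] tray y at z=.068 0.2255
knob -0.40000000000000036 4.6 0.86
bracket -2.2 14.0 0.92
plate -5.4 6.4 0.4
[(40, 61), (38, 78), (36, 81), (35, 82), (32, 78), (31, 78), (29, 81), (27, 81), (25, 79)]
```

View pics/b2.png

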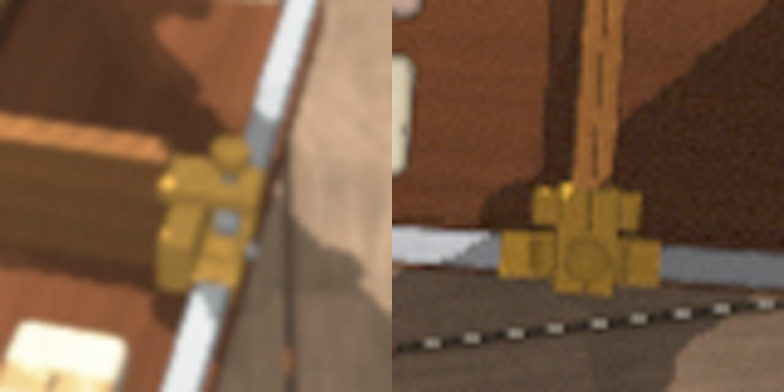

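The side crop shows the knob at (230,150) seated low on the bracket. The top crop shows the stop centred on the catch at (587,258). The plate's middle is at tray y = 32 mm, which matches the notch, and nothing touches it.

```bash
python3 -c "
from station import ticket
print(ticket.hand_in())"
```

```text
the job is handed in; nothing more can be done
None
```

The stop's plunger dropped into the catch's notch, the arm was backed clear of everything, and the job was handed in at about 17 s; `hand_in()` returned no verdict.

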